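# Close the open vial and start the block shaker

## Task

One vial in the block shaker has its stopper standing up: press that stopper gently all the way down with the closed fingertips, level with the others. Then, and not before, press the long bar-shaped start key on the shaker's front strip fully down and let it come back up. Grasp and lift nothing, and do not touch the other vials, the steel plug, the two small round keys or the things on the bench.

Things in the scene. Friction and masses are not known exactly. Their poses are not given: they have to be found in the camera images.
- shaker: White fixed block shaker, 280 (x) by 230 (y) mm; origin: centre of underside, -x is its front. Housing top at 75 mm. At the rear an aluminium block, top at 115 mm, has six wells (x = 10, 60 mm; y = -50, 0, 50 mm) holding five vials and a steel plug in any order. On the front strip (x = -85 mm) are three keys in any order, 62 mm apart, in white frames whose tops are at 81 mm.
- open_vial: The vial that is not closed: clear glass, 27 mm across, 55 mm tall, standing loose in one of the wells, 33 mm deep in the block. Its blue stopper stands 9 to 12 mm above the rim; those of all other vials are down. Origin: centre of the vial's underside, z up. It cracks under more than 25 N and must stay in its well.
- stopper (a joint): How far the stopper of the open vial is pressed down (m): 0 to 0.003 at the start, 0.012 fully down on the rim. It slides straight down against about 3 N of friction and stays where it is left; at the end of travel it is a firm stop.
- stopper_top (a point): Centre of the flat top of that stopper (a blue disc 27 mm across, 12 mm thick, of soft rubber: its head gives about 1 mm per 3 N, up to 6 mm, and springs back); it moves down with it. When fully down it is 67 mm above the vial's underside, level with the other vials' stoppers.
- start_key (a joint): Travel of the start key (m): 0 up, 0.006 fully down, counted as pressed from 0.004. Sprung: 1.2 N to begin, about 5 N fully down; it comes back up when let go.
- start_key_top (a point): Centre of the top of the start key: the long bar-shaped key, 44 mm (along the shaker's y) by 18 mm, standing 10 mm above its frame, its top 91 mm above the bench. Same grey plastic as the others; it may be the left, middle or right one.
- small_key_a (a joint): Travel of a small round key (m): 0 up, 0.006 down; sprung like the start key. Leave alone.
- small_key_a_top (a point): Centre of the top of that small round key (16 mm across), at the height of the start key.
- small_key_b (a joint): Travel of a small round key (m): 0 up, 0.006 down; sprung like the start key. Leave alone.
- small_key_b_top (a point): Centre of the top of that small round key (16 mm across), at the height of the start key.
- vial_1: Clear glass vial, 27 mm across, 55 mm tall, with a 12 mm thick blue stopper of the same width fully down on its rim (67 mm in all), standing loose in a well of the block. Origin: centre of its underside, z up. Leave alone.
- vial_2: Clear glass vial, 27 mm across, 55 mm tall, with a 12 mm thick blue stopper of the same width fully down on its rim (67 mm in all), standing loose in a well of the block. Origin: centre of its underside, z up. Leave alone.
- vial_3: Clear glass vial, 27 mm across, 55 mm tall, with a 12 mm thick blue stopper of the same width fully down on its rim (67 mm in all), standing loose in a well of the block. Origin: centre of its underside, z up. Leave alone.
- vial_4: Clear glass vial, 27 mm across, 55 mm tall, with a 12 mm thick blue stopper of the same width fully down on its rim (67 mm in all), standing loose in a well of the block. Origin: centre of its underside, z up. Leave alone.
- blank_plug: Plain steel plug, 27 mm across, 45 mm tall, filling the sixth well and standing 12 mm above the block. Origin: centre of its underside, z up. Leave alone.
- reagent: Amber bottle on the bench left of the shaker, 60 mm across, 130 mm tall; origin under its centre. Leave alone.
- beaker: Glass beaker on the bench right of the shaker, 70 mm across, 90 mm tall; origin under its centre. Leave alone.
- tip_box: Grey box on the bench at the far right, 120 by 85 by 55 mm tall; origin under its centre. Leave alone.
- jar: White jar on the bench at the far left, 56 mm across, 60 mm tall; origin under its centre. Leave alone.
Mind the look-alikes: they are no part of the job. What is shaped like the open_vial but pink is not meant.

How it is judged:
On the way, in this order (a step that is already met when the one before it is completed fails the run):
1. the raised stopper is pressed down (value of joint stopper above 0.0105 m), for 0.1 s.
2. the start key is pressed (value of joint start_key above 0.004 m), for 0.05 s.
At the end, for the whole second after the job is handed in: The stopper is within 1.5 mm of fully down, all three keys are up again (within 1.5 mm), all vials and the plug stand upright and still in their wells within 6 mm of where they were, and the bench things are within 10 mm of where they were (value of joint stopper above 0.0105 m and value of joint each of start_key, small_key_a, small_key_b below 0.0015 m and distance of each of open_vial, vial_1, vial_2, vial_3, vial_4, blank_plug from where it was at the start of the episode below 0.006 m and angle between each of open_vial, vial_1, vial_2, vial_3, vial_4, blank_plug's own z axis and vertical below 0.12 rad and linear speed of each of open_vial, vial_1, vial_2, vial_3, vial_4, blank_plug below 0.02 m/s and distance of each of reagent, beaker, tip_box, jar from where it was at the start of the episode below 0.01 m); the robot touches nothing.
It fails at once if the start key is pressed before the vial is closed (value of joint start_key above 0.003 m and value of joint stopper below 0.0095 m).
It fails at once if a small round key is pressed (more than 2 mm) (value of joint any of small_key_a, small_key_b above 0.002 m).
It fails at once if the open vial is pressed with more than 25 N (contact force between any of the arm, the fingers and open_vial above 25 N).
It fails at once if the robot touches another vial or the plug (more than 1 N), or any vial or the plug is lifted or shifted by more than 8 mm (distance of any of open_vial, vial_1, vial_2, vial_3, vial_4, blank_plug from where it was at the start of the episode above 0.008 m or contact force between any of the arm, the fingers and vial_1 above 1 N or contact force between any of the arm, the fingers and vial_2 above 1 N or contact force between any of the arm, the fingers and vial_3 above 1 N or contact force between any of the arm, the fingers and vial_4 above 1 N or contact force between any of the arm, the fingers and blank_plug above 1 N).
It fails at once if a bench thing is touched or moved (more than 1 N or 10 mm) (distance of any of reagent, beaker, tip_box, jar from where it was at the start of the episode above 0.01 m or contact force between any of the arm, the fingers and reagent above 1 N or contact force between any of the arm, the fingers and beaker above 1 N or contact force between any of the arm, the fingers and tip_box above 1 N or contact force between any of the arm, the fingers and jar above 1 N).
It also fails if it takes over 42 s, if anything falls off the work surface, if the arm or the gripper's body presses on something with over 40 N, if the wrist force passes 120 N, or if a joint passes its speed limit or range.

## Robot

A 7-joint arm with a two-finger parallel gripper is mounted at the origin on the work surface. World frame = base frame: x ahead of the robot, y to its left, z up, the work surface at z = 0. Lengths are in m, angles in rad, forces in N, time in s.
With the tool pointing down it reaches from about 0.4 to 0.85 m from the base axis. Payload 6.9 kg.
Tool frame: the origin (TCP) lies at the very end of the fingers, on their centre line; the grasp point (between the pads) lies 19 mm behind it (pinch_z is the distance from the TCP to the grasp point, in m); z points along the fingers, y is the line along which they close (so a half turn about z gives the same grasp; the last joint's range is limited). The gripper opens to 85 mm and grips with 20 to 120 N. Pads are 22 mm wide; open, the fingers measure 114 mm over their backs; the gripper's body (76 mm by 85 mm) begins 54 mm behind the grasp point. The pads swing forward as they close: fully open they stand 13 mm farther back than shut.
Start: joints at [1.304, 0.507, -0.238, 1.5, 0.126, 1.149, -0.155], TCP at [0.227, -0.582, 0.231] pointing down, gripper open.
Joint ranges: [-3.08, 3.08], [-0.24, 2.05], [-1.43, 1.35], [0, 2.5], [-1.52, 4.66], [0.17, 1.96], [-2.89, 2.89]. Speed limits (rad/s): [2.39, 2.39, 3.14, 3.14, 3.14, 3.14, 3.14].

## Interface

Orientations are given as a 3x3 rotation matrix whose columns are the frame's x, y, z axes.
In Python, from plant import * gives the robot as it stands.
- The arm moves only by the tool play_rows, never from a script. Its argument "plan" is a list of rows, each a list of 4 numbers: the shift along the tool's x, y, z in m, then the turn about the tool's z in degrees. A call has 1 to 20 rows; each row is the pose to reach, as a shift and turn from the pose commanded when the call began, along the tool's axes at that moment; what a row does not reach only later rows make up. A row lasts 1/8 s, in which the tool goes at most 62.5 mm and 10.7 degrees, less where a joint would pass 70% of its speed; a pose out of reach is approached as far as the arm can. A call with a gripper value outside its range is refused whole. "hand" is the opening, from 0 (shut) to 1 (fully open), set as the call begins (left out, the last holds). The fingers move at their own pace and stop on an object; "grip_force" is the grip in N (left out, the last holds). Time passes only in rows, so rows that repeat a pose let the fingers close. It gives the time, the measured TCP pose, the force, the opening and the grip force at its end, in the units of the state.
- state(): the state, without advancing time (a new reading comes with each control period).
- snapshot(name): name is "side" or "top" or "wrist"; returns a dict with "pixels" (420x560x3 uint8, red, green, blue), "fx", "fy", "cx", "cy" (pixels), "cam_to_world" (4x4, takes a point from camera to world coordinates); the wrist camera has in their place "mount" (4x4, takes a point from camera to tool coordinates, whose origin is the TCP and whose axes are the flange's). Camera axes: x right, y up, looking along -z (the intrinsics and any distortion apply to the point x, -y, -z); pixel columns grow to the right and rows downward; lengths in m; the calibration is good to about 2 mm. A picture is of the moment at which its call begins: read the wrist's pose just before it. There is no depth.
- sign_off(): hands the job in; it is judged then, once.
The state is a dict: "t": time; "q": joint angles; "qd": joint speeds; "effort": joint torques, N m; "eef_pos": TCP position; "orientation": TCP orientation; "contact_force": force on the tool from outside, world axes, zero at the start; "moment": the same for the moment, N m; "grip_width": opening from 0.0 (shut) to 1.0 (fully open); "gripper_force": force on a finger pad.
Only numpy, scipy, OpenCV 4.12 (cv2) and the standard library are available. Lean on these libraries where they do the work, as an engineer would, in place of code of your own. Each camera call takes 0.05 s, during which the arm holds its last target. There are 200 camera calls.

## Working session

There is one attempt and no reset: what is moved stays moved. The work goes in short steps, Python scripts to look and compute and a tool call to move; the robot and the scene stay as the last step left them, time stands still between calls to the robot, and variables do not carry over. Pictures are saved under pics/ and viewed, at most 10 in all, crops included, and the job is handed in when it is done.

Besides the shell and the picture viewer there is one more tool, called by a JSON object that holds its "op" and its "data". play_rows: Moves the arm, as the interface text tells. Its arguments: {"type":"object","properties":{"plan":{"type":"array","items":{"type":"array","items":{"type":"number"}}},"hand":{"type":"number"},"grip_force":{"type":"number"}},"required":["plan"]}

```bash
mkdir -p pics; cat > h.py <<'E'
from plant import *
import numpy as np, cv2
def shot(cam,fn):
    s=state(); d=snapshot(cam); cv2.imwrite('pics/'+fn+'.png',d['pixels'][:,:,::-1])
    if cam=='wrist':
        T=np.eye(4);T[:3,:3]=s['orientation'];T[:3,3]=s['eef_pos'];C=T@np.array(d['mount'])
    else: C=np.array(d['cam_to_world'])
    np.savez('pics/'+fn+'.npz',C=C,k=[d['fx'],d['fy'],d['cx'],d['cy']]); print({k:v for k,v in d.items() if k!='pixels'}); return d
def ray(fn,u,v):
    z=np.load('pics/'+fn+'.npz');fx,fy,cx,cy=z['k'];C=z['C']
    return C[:3,3],C[:3,:3]@np.array([(u-cx)/fx,-(v-cy)/fy,-1])
def at(fn,u,v,h):
    o,d=ray(fn,u,v);return o+d*(h-o[2])/d[2]
def proj(fn,p):
    z=np.load('pics/'+fn+'.npz');fx,fy,cx,cy=z['k'];C=z['C']
    c=C[:3,:3].T@(np.array(p)-C[:3,3]);return np.array([cx+fx*c[0]/-c[2],cy-fy*c[1]/-c[2]])
E
python3 - <<'E'
from h import *
shot('top','top');shot('side','side');print(state())
E
```

```text
{'fx': 401.31869778973544, 'fy': 401.31869778973544, 'cx': 275.8650610245506, 'cy': 205.3963488082153, 'cam_to_world': array([[-0.00942155,  0.9977457 , -0.06644367,  0.44869736],
       [-0.99958492, -0.01120635, -0.02654047, -0.01945948],
       [-0.02722523,  0.06616604,  0.99743714,  1.13676932],
       [ 0.        ,  0.        ,  0.        ,  1.        ]])}
{'fx': 407.8439393284001, 'fy': 407.8439393284001, 'cx': 277.94893610066083, 'cy': 204.51359430176282, 'cam_to_world': array([[-0.91702286,  0.30146519, -0.26112798,  0.2970097 ],
       [-0.39846692, -0.6643976 ,  0.63229735,  0.61279686],
       [ 0.01712284,  0.68388199,  0.72939169,  0.82095029],
       [ 0.        ,  0.        ,  0.        ,  1.        ]])}
{'t': 0.1, 'q': array([ 1.30450869,  0.50824915, -0.23755557,  1.50104717,  0.1257002 ,
        1.14892187, -0.15480313]), 'qd': array([ 0.00171226, -0.00210918,  0.00056791, -0.00298459,  0.00028779,
       -0.00072315, -0.0005443 ]), 'effort': array([-5.42941314e-03, -6.21834970e+01, -2.19423875e+00, -2.50203860e+01,
        1.27556021e-02,  7.83569296e-03, -4.24515258e-05]), 'eef_pos': array([ 0.22682455, -0.58188807,  0.23051538]), 'orientation': array([[ 9.31668027e-01,  3.63310210e-01, -6.15544977e-04],
       [ 3.63310731e-01, -9.31666795e-01,  1.51528066e-03],
       [-2.29658810e-05, -1.63537264e-03, -9.99998663e-01]]), 'contact_force': array([1.31343482, 0.36394567, 0.54997748]), 'moment': array([-0.01183925, -0.01602415, -0.00160134]), 'gripper_force': 0.0, 'grip_width': 1.001919071462171}
```

View pics/top.png

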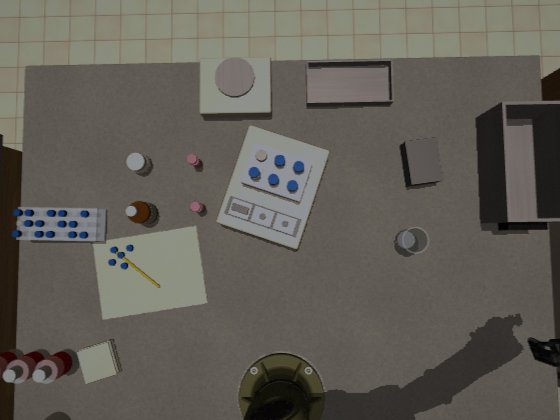

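View pics/side.png

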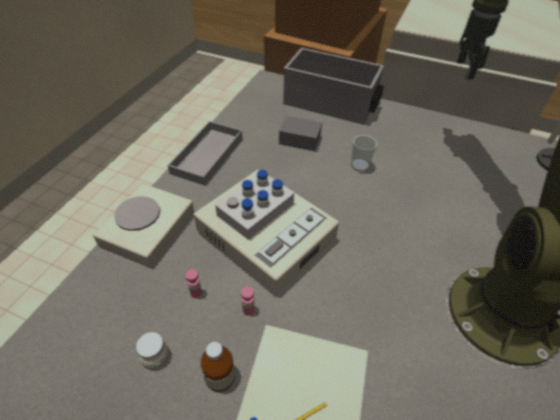

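The top view shows the shaker near (273,187), with the bar key on the left at (239,209) and round keys at (262,217) and (285,224). The plug is at (261,155). The blue stopper candidates are (280,160), (298,167), (254,173), (273,180) and (292,186). Pink vials at (193,160) and (197,208), and the loose caps on the paper, are not meant. Next I'll crop close.

```bash
python3 - <<'E'
from h import *
a=cv2.imread('pics/top.png')[120:255,210:335];b=cv2.imread('pics/side.png')[160:280,190:340]
a=cv2.resize(a,(400,432),interpolation=cv2.INTER_CUBIC);b=cv2.resize(b,(400,320),interpolation=cv2.INTER_CUBIC)
o=np.zeros((432,800,3),np.uint8);o[:,:400]=a;o[:320,400:]=b
o=np.clip(o*1.3,0,255).astype(np.uint8);cv2.imwrite('pics/crop.png',o)
for f in('top','side'):
    i=cv2.imread(f'pics/{f}.png').astype(int);m=((i[:,:,0]-i[:,:,2]>50)).astype(np.uint8)
    n,_,s,c=cv2.connectedComponentsWithStats(m)
    for k in range(1,n):
        if s[k,4]>20 and 190<c[k][0]<330 and 130<c[k][1]<240: print(f,c[k].round(1),s[k],at(f,*c[k],.158).round(3), at(f,*c[k],.149).round(3))
print('keys',at('top',239.5,209,.091),at('top',262.5,216.5,.091),at('top',285,224,.091))
E
```

```text
top [279.4 159.6] [275 155  10  10  84] [ 0.627 -0.003  0.158] [ 0.628 -0.003  0.149]
top [298.4 165.9] [294 161  10  11  85] [ 0.611 -0.05   0.158] [ 0.612 -0.05   0.149]
top [253.5 171.7] [249 167  10  10  84] [0.598 0.061 0.158] [0.599 0.062 0.149]
top [272.8 178.5] [268 174  10  10  81] [0.58  0.013 0.158] [0.581 0.014 0.149]
top [291.9 185. ] [287 180  10  11  84] [ 0.564 -0.033  0.158] [ 0.565 -0.033  0.149]
side [261.9 173.3] [258 170   9   8  56] [ 0.61  -0.04   0.158] [ 0.615 -0.049  0.149]
side [247.2 183.6] [243 180  10   8  60] [0.627 0.007 0.158] [ 0.631 -0.002  0.149]
side [277.  183.1] [273 180   9   8  61] [ 0.564 -0.024  0.158] [ 0.567 -0.033  0.149]
side [262.3 194. ] [258 190  10   9  63] [0.58  0.023 0.158] [0.584 0.015 0.149]
side [246.6 202.2] [242 198  10   9  73] [0.601 0.061 0.158] [0.605 0.053 0.149]
keys [0.50997738 0.10366905 0.091     ] [0.48970841 0.04353587 0.091     ] [ 0.46956566 -0.01496031  0.091     ]
```

View pics/crop.png

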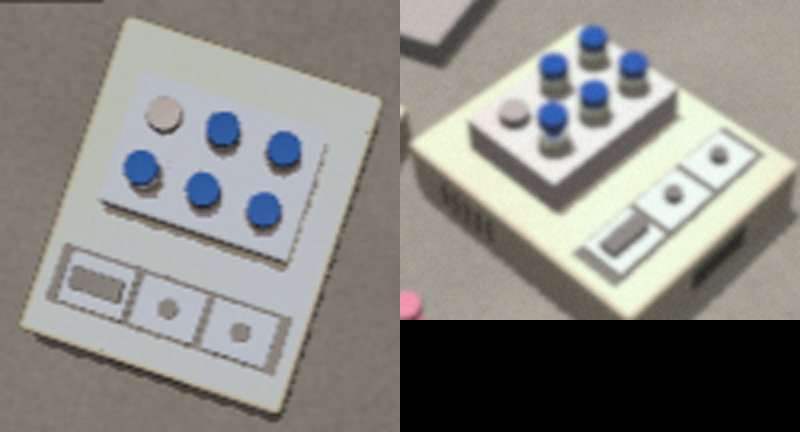

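The raised stopper is the front-left one, at top (254,172) and side (247,202). Only its two views agree at z≈0.158; the other four agree at z≈0.149. The start key is the left one. I'll move above the stopper with the fingers shut.

{"op": "play_rows", "data": {"plan": [[0.015,-0.012,0,2],[0.045,-0.036,0,5],[0.085,-0.068,0,8],[0.125,-0.1,0,11],[0.165,-0.133,0,14],[0.205,-0.165,0,17],[0.245,-0.197,0,20],[0.285,-0.229,0,23],[0.325,-0.261,0,26],[0.365,-0.293,0,29],[0.405,-0.325,0,32],[0.445,-0.357,0,35],[0.485,-0.39,0,38],[0.525,-0.422,0,40],[0.555,-0.446,0,40.6],[0.572,-0.46,0,40.6],[0.579,-0.465,0,40.6],[0.579,-0.465,0,40.6],[0.579,-0.465,0,40.6]], "hand": 0, "grip_force": 20}}

```text
t: 2.48
eef_pos: [0.5972, 0.0594, 0.2314]
orientation: [[0.943, -0.332, -0.0], [-0.332, -0.943, -0.001], [0.0, 0.001, -1.0]]
contact_force: [-0.7, -1.1, -0.4]
grip_width: 0.002
gripper_force: 0.0
```

```bash
python3 - <<'E'
from h import *
print(state());shot('wrist','w1')
E
```

```text
{'t': 2.475, 'q': array([ 0.02931647,  0.47059435, -0.26750742,  1.56847131,  0.13453869,
        1.12100505, -2.17884018]), 'qd': array([ 0.00168908, -0.00329062, -0.00189997, -0.00287246, -0.00066172,
       -0.00097907, -0.00257253]), 'effort': array([-5.62758688e-01, -5.87205291e+01, -2.66712539e+00, -2.46938163e+01,
       -2.10547453e-02, -1.51309592e-02,  3.34090262e-03]), 'eef_pos': array([0.59720649, 0.05936873, 0.23137181]), 'orientation': array([[ 9.43109617e-01, -3.32481880e-01, -2.24536855e-04],
       [-3.32481932e-01, -9.43109076e-01, -1.01746234e-03],
       [ 1.26525046e-04,  1.03423297e-03, -9.99999457e-01]]), 'contact_force': array([-0.65032192, -1.14989966, -0.38872019]), 'moment': array([0.04690026, 0.02547079, 0.01604966]), 'gripper_force': 0.0, 'grip_width': 0.0024073751796663367}
{'fx': 298.13212545312257, 'fy': 298.13212545312257, 'cx': 282.86683951516966, 'cy': 207.23916967610236, 'mount': array([[-2.40442730e-05,  9.48283101e-01,  3.17425835e-01,
         8.07372012e-02],
       [ 9.99999927e-01,  1.43548361e-04, -3.53091025e-04,
        -3.25996110e-05],
       [-3.80396210e-04,  3.17425803e-01, -9.48283035e-01,
        -1.43353468e-01],
       [ 0.00000000e+00,  0.00000000e+00,  0.00000000e+00,
         1.00000000e+00]])}
```

View pics/w1.png

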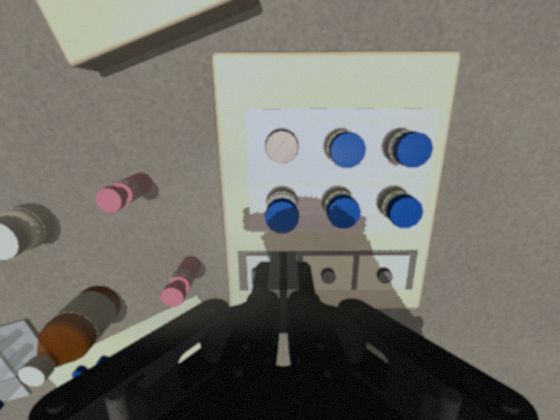

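The wrist view has the raised stopper at (282,216), with the fingertips at about (282,265). The small keys are at (328,275) and (384,275), and the plug at (282,147). Now I'll compute.

```bash
python3 - <<'E'
from h import *
from scipy.optimize import least_squares
i=cv2.imread('pics/w1.png').astype(int);m=((i[:,:,0]-i[:,:,2]>70)).astype(np.uint8)
n,_,s,c=cv2.connectedComponentsWithStats(m)
for k in range(1,n):
    if s[k,4]>200 and 240<c[k][0]<450 and c[k][1]<260:
        ce=[s[k,0]+s[k,2]/2,s[k,1]+s[k,3]/2]
        print(c[k].round(1),s[k],at('w1',*c[k],.158).round(4),at('w1',*c[k],.149).round(4))
# shaker pose: 4 closed vials (wrist + top+side) 
wells={'A':(60,0),'B':(60,-50),'C':(10,0),'D':(10,-50)}
obs=[]
top={'A':(279.4,159.6),'B':(298.4,165.9),'C':(272.8,178.5),'D':(291.9,185.)}
side={'B':(261.9,173.3),'A':(247.2,183.6),'D':(277,183.1),'C':(262.3,194)}
key={(-85,0):(328,275),(-85,-62):(384,275)}
def W(p,x,y,z):
    a=p[2];return [p[0]+np.cos(a)*x-np.sin(a)*y,p[1]+np.sin(a)*x+np.cos(a)*y,z]
blobs=[c[k] for k in range(1,n) if s[k,4]>200 and 240<c[k][0]<450 and c[k][1]<260]
def res(p,full=0):
    r=[]
    for k,(x,y) in wells.items():
        P=W(p,x/1e3,y/1e3,.148)
        r+=list(proj('top',P)-top[k]);
        w=proj('w1',P);b=min(blobs,key=lambda b:np.hypot(*(b-w)));r+=list(w-b)
    for (x,y),u in key.items(): r+=list(proj('w1',W(p,x/1e3,y/1e3,.091))-u)
    return np.array(r)
f=least_squares(res,[.55,.03,-.335]);p=f.x
print(p,f.fun.round(1))
print('stopper',W(p,.01,.05,.158),'key',W(p,-.085,.062,.091), proj('w1',W(p,.01,.05,.158)))
E
```

```text
[347.5 149.6] [331 133  34  34 922] [ 0.6307 -0.0019  0.158 ] [ 0.6289 -0.0034  0.149 ]
[414.1 149.5] [397 133  35  34 928] [ 0.6148 -0.0472  0.158 ] [ 0.6124 -0.0505  0.149 ]
[344.7 210.3] [329 197  31  30 595] [0.5867 0.0125 0.158 ] [0.5831 0.0117 0.149 ]
[405.6 212. ] [389 197  33  31 765] [ 0.5697 -0.0315  0.158 ] [ 0.5654 -0.0341  0.149 ]
[278.2 209.3] [266 201  31  22 318] [0.6045 0.0605 0.158 ] [0.6017 0.0616 0.149 ]
[ 0.57271705  0.01600657 -0.3399951 ] [ 0.4 -0.2  0.4 -0.9  0.4 -0.2  0.2 -0.7  0.5 -0.2 -1.1  1.   0.5 -0.3
 -0.1 -0.6 -0.4  1.5  0.6  1.5]
stopper [np.float64(0.5988187385002489), np.float64(0.059809559001653786), 0.158] key [np.float64(0.5132586795001706), np.float64(0.10280346908090932), 0.091] [281.47689557 215.60488442]
```

{"op": "play_rows", "data": {"plan": [[0.001,-0.001,0.01,0],[0.001,-0.001,0.03,0],[0.001,-0.001,0.05,0],[0.001,-0.001,0.06,0],[0.001,-0.001,0.066,0],[0.001,-0.001,0.066,0]]}}

```text
t: 3.28
eef_pos: [0.5988, 0.0618, 0.1652]
orientation: [[0.944, -0.331, -0.0], [-0.331, -0.944, 0.0], [-0.0, 0.0, -1.0]]
contact_force: [0.4, -0.7, 0.3]
grip_width: -0.002
gripper_force: 0.0
```

{"op": "play_rows", "data": {"plan": [[0,0,0.002,0],[0,0,0.004,0],[0,0,0.006,0],[0,0,0.008,0],[0,0,0.009,0],[0,0,0.009,0]]}}

```text
t: 4.03
eef_pos: [0.599, 0.062, 0.1565]
orientation: [[0.944, -0.33, 0.0], [-0.33, -0.944, 0.0], [0.0, -0.0, -1.0]]
contact_force: [-0.8, -0.2, 2.0]
grip_width: -0.003
gripper_force: 1.2
```

{"op": "play_rows", "data": {"plan": [[0,0,0.001,0],[0,0,0.002,0],[0,0,0.003,0],[0,0,0.004,0],[0,0,0.005,0],[0,0,0.006,0],[0,0,0.006,0]]}}

```text
t: 4.9
eef_pos: [0.5989, 0.0619, 0.1502]
orientation: [[0.944, -0.33, 0.0], [-0.33, -0.944, 0.0], [-0.0, -0.0, -1.0]]
contact_force: [0.2, -0.1, 2.7]
grip_width: -0.004
gripper_force: 1.2
```

{"op": "play_rows", "data": {"plan": [[0,0,0.001,0],[0,0,0.002,0],[0,0,0.002,0],[0,0,0.002,0]]}}

```text
t: 5.4
eef_pos: [0.5989, 0.0619, 0.1483]
orientation: [[0.944, -0.331, 0.0], [-0.331, -0.944, 0.0], [0.0, -0.0, -1.0]]
contact_force: [0.6, 0.3, 2.2]
grip_width: 0.006
gripper_force: 1.2
```

{"op": "play_rows", "data": {"plan": [[0,0,0.001,0],[0,0,0.0015,0],[0,0,0.0015,0],[0,0,0.0015,0]]}}

```text
t: 5.9
eef_pos: [0.599, 0.0619, 0.1472]
orientation: [[0.944, -0.331, 0.001], [-0.331, -0.944, 0.0], [0.0, -0.0, -1.0]]
contact_force: [-1.0, -0.3, 5.5]
grip_width: 0.0
gripper_force: 2.9
```

{"op": "play_rows", "data": {"plan": [[0,0,0.0005,0],[0,0,0.001,0],[0,0,0.001,0],[0,0,0.001,0]]}}

```text
t: 6.4
eef_pos: [0.599, 0.062, 0.1465]
orientation: [[0.944, -0.331, 0.001], [-0.331, -0.944, 0.0], [0.001, -0.0, -1.0]]
contact_force: [-0.0, -0.4, 7.9]
grip_width: 0.001
gripper_force: 3.9
```

{"op": "play_rows", "data": {"plan": [[0,0,0.0005,0],[0,0,0.001,0],[0,0,0.001,0],[0,0,0.001,0]]}}

```text
t: 6.9
eef_pos: [0.5992, 0.062, 0.1458]
orientation: [[0.944, -0.331, 0.001], [-0.331, -0.944, 0.0], [0.001, -0.001, -1.0]]
contact_force: [-1.2, -0.6, 10.0]
grip_width: 0.001
gripper_force: 4.9
```

{"op": "play_rows", "data": {"plan": [[0,0,-0.002,0],[0,0,-0.006,0],[0,0,-0.015,0],[0,0,-0.04,0],[0,0,-0.07,0],[0,0,-0.085,0],[0,0,-0.085,0],[0,0,-0.085,0]]}}

```text
t: 7.9
eef_pos: [0.5982, 0.0617, 0.2287]
orientation: [[0.944, -0.33, -0.002], [-0.33, -0.944, -0.0], [-0.002, 0.001, -1.0]]
contact_force: [0.3, 0.1, -1.0]
grip_width: 0.006
gripper_force: 0.0
```

```bash
python3 - <<'E'
from h import *
print(state()['eef_pos'],state()['orientation']);shot('wrist','w2');shot('side','s2')
a=cv2.imread('pics/w2.png')[80:330,200:470];b=cv2.imread('pics/side.png')[160:280,190:340];c=cv2.imread('pics/s2.png')[160:280,190:340]
o=np.zeros((600,800,3),np.uint8);o[:370,:400]=cv2.resize(a,(400,370));o[:300,425:]=cv2.resize(b,(375,300),interpolation=2);o[300:,425:]=cv2.resize(c,(375,300),interpolation=2)
cv2.imwrite('pics/c2.png',o)
E
```

```text
[0.59823793 0.06172117 0.22865328] [[ 9.43808740e-01 -3.30487248e-01 -1.80014779e-03]
 [-3.30488253e-01 -9.43810063e-01 -2.83860329e-04]
 [-1.60518538e-03  8.62837559e-04 -9.99998339e-01]]
{'fx': 298.13212545312257, 'fy': 298.13212545312257, 'cx': 282.86683951516966, 'cy': 207.23916967610236, 'mount': array([[-2.47645204e-05,  9.48282847e-01,  3.17426591e-01,
         8.07360064e-02],
       [ 9.99999928e-01,  1.43874992e-04, -3.51796828e-04,
        -3.43408475e-05],
       [-3.79272646e-04,  3.17426560e-01, -9.48282782e-01,
        -1.43352170e-01],
       [ 0.00000000e+00,  0.00000000e+00,  0.00000000e+00,
         1.00000000e+00]])}
{'fx': 407.8439393284001, 'fy': 407.8439393284001, 'cx': 277.94893610066083, 'cy': 204.51359430176282, 'cam_to_world': array([[-0.91702286,  0.30146519, -0.26112798,  0.2970097 ],
       [-0.39846692, -0.6643976 ,  0.63229735,  0.61279686],
       [ 0.01712284,  0.68388199,  0.72939169,  0.82095029],
       [ 0.        ,  0.        ,  0.        ,  1.        ]])}
```

View pics/c2.png

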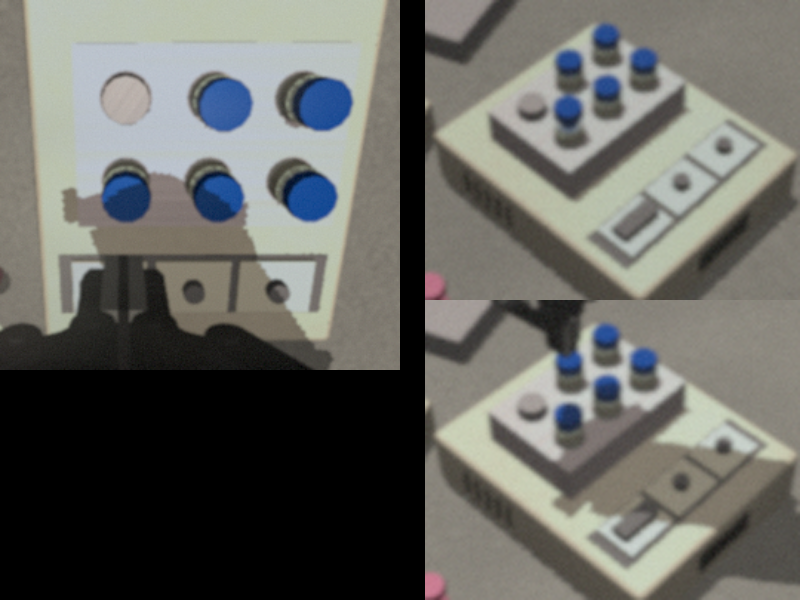

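The stopper now sits level with its neighbours; in the lower side crop it's at (568,417), and the vial is still in its well. Next, the start key.

{"op": "play_rows", "data": {"plan": [[-0.02,-0.002,0,0],[-0.055,-0.006,0,0],[-0.085,-0.01,0,0],[-0.094,-0.011,0,0],[-0.094,-0.011,0.02,0],[-0.094,-0.011,0.06,0],[-0.094,-0.011,0.1,0],[-0.094,-0.011,0.12,0],[-0.094,-0.011,0.13,0],[-0.094,-0.011,0.13,0],[-0.094,-0.011,0.13,0]]}}

```text
t: 9.38
eef_pos: [0.5145, 0.1034, 0.1006]
orientation: [[0.944, -0.331, 0.001], [-0.331, -0.944, 0.0], [0.001, -0.001, -1.0]]
contact_force: [0.2, 0.8, 0.4]
grip_width: 0.002
gripper_force: 0.0
```

```bash
python3 - <<'E'
from h import *
s=state();print(s['eef_pos'],s['contact_force']);d=shot('side','s3')
cv2.imwrite('pics/c3.png',cv2.resize(cv2.imread('pics/s3.png')[160:300,190:350],(640,560),interpolation=2))
E
```

```text
[0.51447482 0.10339474 0.10055364] [0.18489997 0.80702277 0.37815971]
{'fx': 407.8439393284001, 'fy': 407.8439393284001, 'cx': 277.94893610066083, 'cy': 204.51359430176282, 'cam_to_world': array([[-0.91702286,  0.30146519, -0.26112798,  0.2970097 ],
       [-0.39846692, -0.6643976 ,  0.63229735,  0.61279686],
       [ 0.01712284,  0.68388199,  0.72939169,  0.82095029],
       [ 0.        ,  0.        ,  0.        ,  1.        ]])}
```

View pics/c3.png

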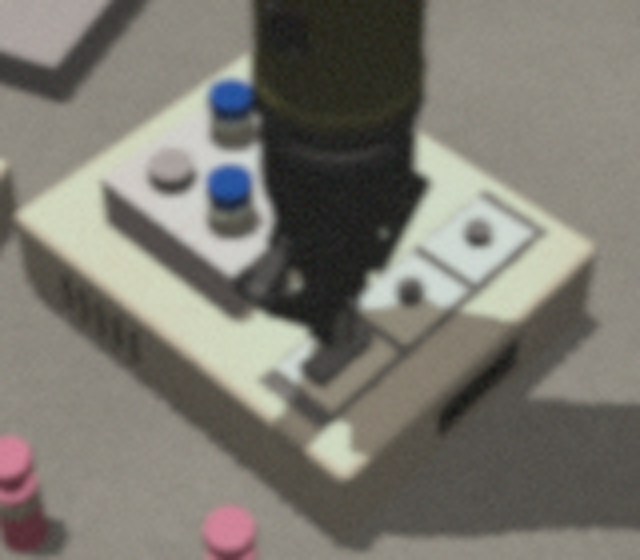

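The fingertips are right over the bar key (crop 335,355), so I'll press it.

{"op": "play_rows", "data": {"plan": [[-0.001,0,0.004,0],[-0.001,0,0.007,0],[-0.001,0,0.009,0],[-0.001,0,0.011,0],[-0.001,0,0.013,0],[-0.001,0,0.0145,0],[-0.001,0,0.0145,0],[-0.001,0,0.0145,0]]}}

```text
t: 10.42
eef_pos: [0.5127, 0.1036, 0.0854]
orientation: [[0.944, -0.33, -0.0], [-0.33, -0.944, -0.0], [-0.0, 0.0, -1.0]]
contact_force: [-2.1, -0.8, 4.8]
grip_width: 0.001
gripper_force: 2.3
```

{"op": "play_rows", "data": {"plan": [[0,0,0.0005,0],[0,0,0.0008,0],[0,0,0.0008,0]]}}

```text
t: 10.8
eef_pos: [0.5128, 0.1037, 0.085]
orientation: [[0.944, -0.33, 0.0], [-0.33, -0.944, -0.0], [0.0, -0.0, -1.0]]
contact_force: [-2.4, -1.2, 9.4]
grip_width: -0.002
gripper_force: 5.0
```

{"op": "play_rows", "data": {"plan": [[0,0,-0.003,0],[0,0,-0.008,0],[0,0,-0.02,0],[0,0,-0.05,0],[0,0,-0.09,0],[0,0,-0.13,0],[0,0,-0.15,0],[0,0,-0.15,0],[-0.06,0,-0.15,0],[-0.08,0,-0.15,0],[-0.08,0,-0.15,0],[-0.08,0,-0.15,0]]}}

```text
t: 12.3
eef_pos: [0.4384, 0.1297, 0.2343]
orientation: [[0.944, -0.331, 0.001], [-0.331, -0.944, -0.0], [0.0, -0.0, -1.0]]
contact_force: [-0.9, 0.0, 1.2]
grip_width: -0.0
gripper_force: 0.0
```

```bash
python3 - <<'E'
from h import *
s=state();print(s['eef_pos'],s['contact_force']);shot('wrist','w4');d=shot('side','s4')
a=cv2.imread('pics/w4.png');b=cv2.imread('pics/s4.png')[160:300,190:350]
o=np.zeros((350,800,3),np.uint8);o[:300,:400]=cv2.resize(a,(400,300));o[:,400:]=cv2.resize(b,(400,350),interpolation=2)
cv2.imwrite('pics/c4.png',o)
E
```

```text
[0.43835184 0.12966028 0.23431476] [-0.8762898   0.00163471  1.24195558]
{'fx': 298.13212545312257, 'fy': 298.13212545312257, 'cx': 282.86683951516966, 'cy': 207.23916967610236, 'mount': array([[-2.44367523e-05,  9.48282944e-01,  3.17426302e-01,
         8.07373527e-02],
       [ 9.99999928e-01,  1.43701768e-04, -3.52312284e-04,
        -3.44960140e-05],
       [-3.79706450e-04,  3.17426270e-01, -9.48282879e-01,
        -1.43353760e-01],
       [ 0.00000000e+00,  0.00000000e+00,  0.00000000e+00,
         1.00000000e+00]])}
{'fx': 407.8439393284001, 'fy': 407.8439393284001, 'cx': 277.94893610066083, 'cy': 204.51359430176282, 'cam_to_world': array([[-0.91702286,  0.30146519, -0.26112798,  0.2970097 ],
       [-0.39846692, -0.6643976 ,  0.63229735,  0.61279686],
       [ 0.01712284,  0.68388199,  0.72939169,  0.82095029],
       [ 0.        ,  0.        ,  0.        ,  1.        ]])}
```

View pics/c4.png

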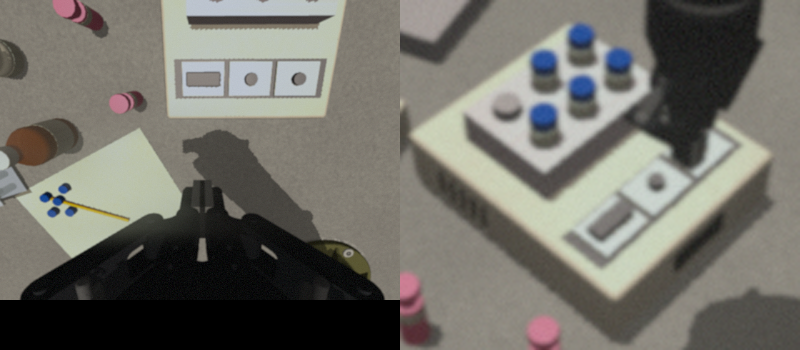

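The bar key is back up, at (203,79) in the left view. The five stoppers are level, with the one I pressed at (544,118) in the right view, and the arm is clear of everything.

```bash
python3 -c "
from plant import *
print(sign_off())"
```

```text
the job is handed in; nothing more can be done
None
```

I pressed the raised stopper down to its stop with about 10 N, then pressed the start key fully down and let it come back up, and handed the job in at about 12 s; no verdict came back.

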